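# Clear a studio bench into its keepers

### The arm

A 7-joint arm with a two-finger parallel gripper is mounted at the origin on the work surface; the furniture and walls round the work are solid. World frame = base frame: x ahead of the robot, y to its left, z up, the work surface at z = 0. Lengths are in mm, angles in rad, forces in N, time in s.
With the tool pointing down it reaches from about 400 to 900 mm from the base axis. Payload 5.6 kg.
Tool frame: the origin (TCP) lies midway between the tips of the shut fingers; the grasp point (between the pads) lies 19 mm behind it; z points along the fingers, y is the line along which they close (so a half turn about z gives the same grasp; the last joint's range is limited). The gripper opens to 92 mm and grips with 3 to 60 N. Pads are 20 mm wide; open, the fingers measure 128 mm over their backs; the gripper's body (75 mm by 189 mm) begins 69 mm behind the grasp point.
Start: joints at [-1.239, 0.468, -0.012, 1.603, 0.006, 1.071, -0.056], TCP at [237.997, 604.869, 214.592] pointing down, gripper open.
Joint ranges: [-2.53, 2.53], [-0.31, 2.02], [-1.57, 1.55], [0.28, 2.44], [-1.29, 4.43], [0.15, 1.84], [-2.92, 2.92]. Speed limits (rad/s): [2.57, 2.57, 3.14, 3.14, 3.14, 3.14, 3.14].

### API

Orientations are given as a rotation vector (axis times angle).
In Python, from cell import robot, grip, kin, viewer gives the robot as it stands. Calls block until the motion is done:
- robot.movep(position, orientation): joint-space move of the TCP to a pose.
- robot.servo_line(position, feed=150, rotation=None): straight line of the TCP; rotation=None keeps the orientation; feed is the mean speed in mm/s.
- robot.goto_joints(angles): joint-space move.
- grip(opening, newtons=None): opening from 0.0 (shut) to 1.0 (fully open); newtons is the grip in N (None keeps the last); returns when the fingers have stopped.
- robot.hold(seconds).
- kin.ik(position, orientation): joint angles nearest the present ones, or None.
- robot.observe(): the state.
- viewer.read_camera(name): name is "scene" or "top" or "wrist"; returns the picture (400x640x3 uint8, red, green, blue); there is no depth.
- viewer.camera_info(name): a dict with "camera_matrix" (3x3 intrinsics, pixels), "R" (3x3) and "t" (3): a world point X has camera coordinates R X + t. Camera axes: x right, y down, z forward; pixel columns grow to the right and rows downward; lengths in mm; the calibration is good to about 2 mm. The wrist camera is an equidistant fisheye: a pixel r from the principal point sees the ray r / f radians off the axis. A picture is of the moment at which its call begins: read the wrist's pose just before it. camera_info takes no time and is no camera call; for the wrist camera it gives the pose at the moment of the call.
A pose or a line that the arm cannot do raises robot.IKError and nothing moves.
- robot.job_done(): hands the job in; it is judged then, once.
Trained networks look in the newest picture that a camera, given by its name, has taken for a name from the list of things; names that differ only in an ending like _2 or _b are one class to them, and where a whole thing is asked for, a point or a joint stands for the part that bears it (a point fixed in the world has none). Each returns a list of dicts, best first, with "confidence" (0 to 1); they miss things now and then, are a little off and sometimes report something else, mostly with a low value. They report only what shows in the picture. A call takes as long as a camera call.
- viewer.silhouettes(name, camera): "mask" (400x640 bool, what is visible of it).
- viewer.pinpoint(name, camera): "at" ([x, y, z] in mm, in the coordinates of the camera as it stood for that picture, good to about 4 mm: a listed point, or the origin of a listed thing).
The state is a dict: "t": time; "joints": joint angles; "joint_velocities": joint speeds; "joint_torque": joint torques, N m; "tcp_pos": TCP position; "tcp_rot": TCP orientation; "contact_force": force on the tool from outside, world axes, zero at the start; "wrist_torque": the same for the moment, N m; "grip_width": opening from 0.0 (shut) to 1.0 (fully open); "grip_force": force on a finger pad.
Only numpy, scipy, OpenCV 4.12 (cv2) and the standard library are available. Lean on these libraries where they do the work, as an engineer would, in place of code of your own. Each camera call takes 0.05 s, during which the arm holds its last target. There are 200 camera calls.

### The job

Put the mixed handful on the bench away by kind: slip both tape rolls over the wooden tape stand, the tan one first so that it goes down round the thick hub onto the foot, then the cyan one above it on the hub's shoulder; lay the marker along the two V saddles of its rest, in the middle; and lay the pliers in the open white chest and then shut its lid.

Things in the scene. Friction and masses are not known exactly. Their poses are not given: they have to be found in the camera images.
- tan_tape: tan roll of masking tape lying flat, loose: 66 mm outside, 43 mm hole right through it, 19 mm thick, 60 g. Origin: centre of its underside, z up through the hole.
- cyan_tape: cyan roll of cloth tape lying flat, loose: 65 mm outside, hole about 22 mm clear right through it, 24 mm thick, about 90 g. Origin: centre of its underside, z up through the hole.
- blue_marker: white felt marker with a blue cap, lying flat, loose: 127 mm long along its y axis, 16 mm thick, 20 g. Origin: under its middle, on the table; it may roll.
- pliers: small long-nose pliers with red handles, lying flat, loose: 130 mm long along y, 55 mm across the handle ends, 11 mm thick, about 160 g. Origin: underside at mid-length. The jaws point to its -y and are 22 mm across at y = -20 mm, where they are easily gripped across x; the handles spread towards +y.
- tape_stand: turned wooden tape stand, fixed: round foot 94 mm across, 12 mm high; on it a thick hub 33 mm across, up to 34 mm high, ending in a flat shoulder; on that a slim post 16 mm across with a pointed end, its tip 72 mm above the table. The tan roll passes over the hub, the cyan roll only over the post. Origin: centre of its underside.
- marker_rest: wooden rest for one marker, fixed near the tape stand: board 52 mm (x) by 130 mm (y), 6 mm thick, with two V saddles 90 mm apart at y = -45 and +45 mm, each 14 mm thick along y. The V is 28 mm wide at its top, 24 mm above the table, and its bottom is 10 mm above it; a marker lying along y in both has its underside 13 mm above the table. Origin: centre of its underside.
- chest: white painted chest, fixed: 124 mm along x, 185 mm along y, its lid open at the start. Origin: centre of its underside. Inside 100 mm (x) by 170 mm (y), both centred; floor 7 mm high, rim of the walls 75 mm high: between them fingers must not spread fully. The lid is hinged along the +x wall, the hinge line at x = +60 mm, z = 76 mm.
- chest_lid (a joint): lid angle, rad: 0 shut, at most 1.83 (open, leaning back 15 degrees past upright). Lid 115 mm from hinge to free edge, 26 mm deep; open, its edge stands about 190 mm above the table, and its outer face at 130 mm height is about 100 mm from the chest's origin towards +x. It swings freely: pushed from behind towards -x below about 1.2 rad it falls shut, else open.

How it is judged (in metres and radians):
At the end, for the whole second after the job is handed in: Tan roll flat on the stand's foot, cyan roll flat above it on the hub's shoulder (within 9 mm of centre, 6 mm of height, 0.12 rad of level); marker in both saddles (within 12 mm across, 16 mm along, 0.12 rad); pliers on the chest's floor, lid shut within 0.05 rad; all at rest (horizontal distance between each of tan_tape, cyan_tape and tape_stand below 0.009 m and z of tan_tape in the frame of tape_stand between 0.006 and 0.017 m and angle between each of tan_tape, cyan_tape's own z axis and vertical below 0.12 rad and z of cyan_tape in the frame of tape_stand between 0.027 and 0.04 m and x of blue_marker in the frame of marker_rest between -0.012 and 0.012 m and y of blue_marker in the frame of marker_rest between -0.016 and 0.016 m and z of blue_marker in the frame of marker_rest between 0.008 and 0.032 m and angle between the y axis of blue_marker and the y axis of marker_rest, either way round below 0.12 rad and x of pliers in the frame of chest between -0.05 and 0.05 m and y of pliers in the frame of chest between -0.085 and 0.085 m and z of pliers in the frame of chest between 0 and 0.03 m and value of joint chest_lid below 0.05 rad and linear speed of each of tan_tape, cyan_tape, blue_marker, pliers below 0.02 m/s); the robot touches nothing.
It also fails if it takes over 115 s, if anything falls off the work surface, if the arm or the gripper's body presses on something with over 40 N, if the wrist force passes 120 N, or if a joint passes its speed limit or range.

## Working session

There is one attempt and no reset: what is moved stays moved. The work goes in short steps, each a Python script; the robot and the scene stay as the last script left them, time stands still between calls to the robot, and variables do not carry over. Pictures are saved under pics/ and viewed, at most 14 in all, crops included, and the job is handed in when it is done.

```bash
mkdir -p pics; ls; cat > h.py <<'E'
import numpy as np, cv2
from cell import robot, grip, kin, viewer
from scipy.spatial.transform import Rotation as Ro
def cam2w(p,c):
    i=viewer.camera_info(c); return np.array(i["R"]).T@(np.array(p)-np.array(i["t"]))
def snap(c,f):
    im=viewer.read_camera(c); cv2.imwrite("pics/"+f,im[:,:,::-1]); return im
def ray(px,c,z):
    i=viewer.camera_info(c);K=np.array(i["camera_matrix"]);R=np.array(i["R"]);t=np.array(i["t"])
    px=np.atleast_2d(px).astype(float)
    u=(px-[K[0,2],K[1,2]])/[K[0,0],K[1,1]]
    if c=="wrist":
        r=np.linalg.norm(u,axis=1,keepdims=True)+1e-12
        d=np.hstack([u/r*np.sin(r),np.cos(r)])
    else: d=np.hstack([u,np.ones((len(u),1))])
    d=d@R; o=-R.T@t
    return o+d*((z-o[2])/d[:,2])[:,None]
E
python3 - <<'E'
from h import *
s=robot.observe();print(s["t"],s["tcp_rot"],s["contact_force"])
for c in ["top","scene"]:
    snap(c,c+"0.png")
    i=viewer.camera_info(c);R=np.array(i["R"]);print(c,"pos",-R.T@np.array(i["t"]),"fwd",R[2],"right",R[0],i["camera_matrix"][0][0])
    for n in "tan_tape cyan_tape blue_marker pliers tape_stand marker_rest chest chest_lid".split():
        try: print(n,[(round(d["confidence"],2),cam2w(d["at"],c).round()) for d in viewer.pinpoint(n,c)[:3]])
        except Exception as e: print(n,e)
E
```

```text
pics
0.0 [-5.85296731e-01 -3.08636556e+00  2.80515298e-03] [ 0.523997   -0.60964085  0.57793254]
top pos [ 3.00791915e+02 -4.16147571e-01  1.16194309e+03] fwd [ 0.14473371  0.00558363 -0.98945489] right [-0.01845933 -0.99979481 -0.00834215] 420.1908973870977
tan_tape [(0.59, array([484., 111.,  -2.]))]
cyan_tape [(0.68, array([ 496., -147.,   -0.]))]
blue_marker [(0.66, array([484., 177.,   0.]))]
pliers [(0.61, array([486., -73.,   1.]))]
tape_stand [(0.84, array([ 462., -342.,    1.]))]
marker_rest [(0.93, array([ 359., -359.,    2.]))]
chest [(0.8, array([491., 373.,  -0.]))]
chest_lid it knows: blue_marker, chest, cyan_tape, marker_rest, pliers, tan_tape, tape_stand
scene pos [-267.34416273 -365.99973829 1119.7102194 ] fwd [ 0.55361462  0.27862083 -0.78478104] right [ 0.45885824 -0.88847107  0.00826229] 483.95134570121667
tan_tape [(0.67, array([477., 110.,  -1.]))]
cyan_tape [(0.93, array([ 495., -146.,   -1.]))]
blue_marker []
pliers [(0.66, array([485., -75.,  -2.]))]
tape_stand [(0.63, array([ 461., -345.,    3.]))]
marker_rest [(0.58, array([ 361., -363.,   -2.])), (0.42, array([486., -75.,  -3.]))]
chest [(0.81, array([492., 374.,   2.]))]
chest_lid it knows: blue_marker, chest, cyan_tape, marker_rest, pliers, tan_tape, tape_stand
```

View pics/top0.png

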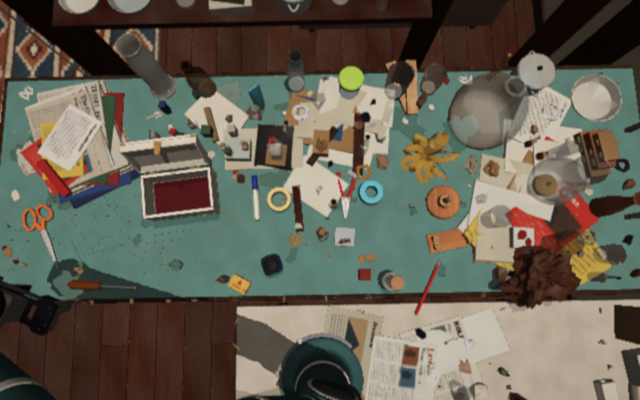

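View pics/scene0.png

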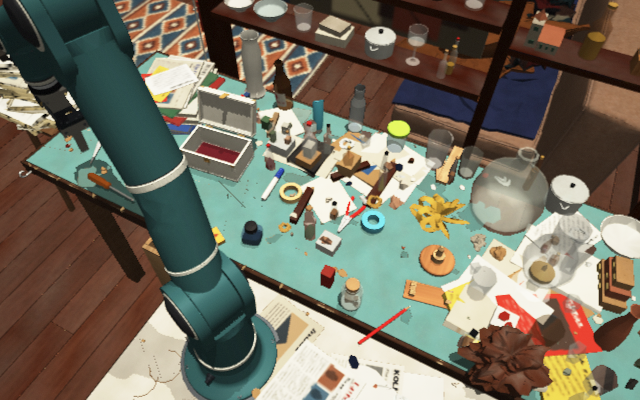

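```bash
cat >> h.py <<'E'
def down(yaw):  # tool y axis at angle yaw in world xy
    a=(yaw+np.pi/2)/2
    v=np.array([np.cos(a),np.sin(a),0])*np.pi*0.99999
    return v
E
python3 - <<'E'
from h import *
robot.movep([440,40,330],down(np.pi/2)); robot.hold(0.2)
s=robot.observe();print(s["t"],s["tcp_pos"],s["joints"])
i=viewer.camera_info("wrist");R=np.array(i["R"]);print("pos",-R.T@np.array(i["t"]),"fwd",R[2],"right",R[0],i["camera_matrix"])
im=snap("wrist","w1.png")
for n in "tan_tape cyan_tape blue_marker pliers".split():
    print(n,[(round(d["confidence"],2),cam2w(d["at"],"wrist").round(1)) for d in viewer.pinpoint(n,"wrist")[:3]])
    for d in viewer.silhouettes(n,"wrist")[:2]:
        m=d["mask"]; ys,xs=np.nonzero(m)
        h={"tan_tape":19,"cyan_tape":24,"blue_marker":8,"pliers":6}[n]
        W=ray(np.c_[xs,ys],"wrist",h)[:,:2]
        c,(w,hh),a=cv2.minAreaRect(W.astype(np.float32))
        u,sv,vt=np.linalg.svd(W-W.mean(0),full_matrices=False)
        print("  ",round(d["confidence"],2),len(xs),"px",xs.mean().round(),ys.mean().round(),"rect",np.round(c,1),round(w),round(hh),"mean",W.mean(0).round(1),"axis deg",np.degrees(np.arctan2(vt[0,1],vt[0,0])).round(1))
E
```

```text
3.1833 [440.06243447  40.47439338 329.86728007] [-0.60353213 -0.02879205  0.43238904  1.95732009  0.01312539  1.21071177
  1.39576442]
pos [357.2199891   41.98687652 499.5976185 ] fwd [ 2.86758208e-01  1.97810381e-04 -9.58002970e-01] right [-4.58699649e-04  9.99999892e-01  6.91798170e-05] [[309.70691629   0.         313.24585897]
 [  0.         309.70691629 195.93097147]
 [  0.           0.           1.        ]]
tan_tape [(0.76, array([479.1, 112.8,  -2.1]))]
   0.7 978 px 356.0 181.0 rect [475.8 111. ] 65 69 mean [476.1 110.4] axis deg 54.1
cyan_tape [(0.86, array([ 495.5, -143.8,    1.1])), (0.75, array([ 4.860e+02,  1.798e+02, -3.000e-01]))]
   0.75 984 px 205.0 189.0 rect [ 488.6 -139.4] 62 72 mean [ 488.5 -138.7] axis deg 130.4
blue_marker [(0.97, array([484.2, 178.2,   2.9]))]
   0.73 693 px 394.0 183.0 rect [484.8 177. ] 128 17 mean [482.4 177.1] axis deg 3.3
   0.34 11260 px 506.0 215.0 rect [563.6 501.3] 487 261 mean [549.4 429.4] axis deg -122.6
pliers [(0.77, array([488. , -76. ,  -2.8]))]
   0.78 700 px 246.0 185.0 rect [487.3 -76.5] 127 50 mean [486.7 -71.2] axis deg 2.8
```

View pics/w1.png

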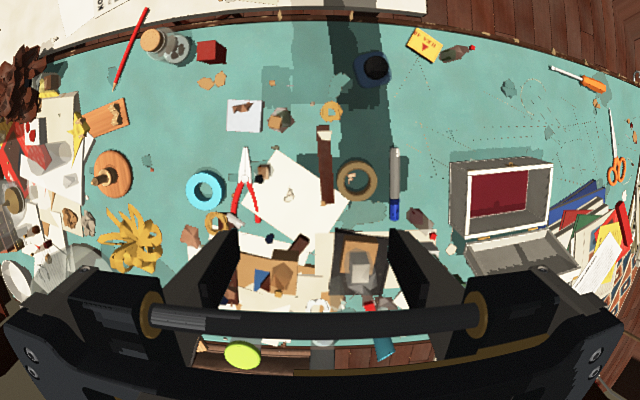

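```bash
cat >> h.py <<'E'
from scipy.optimize import least_squares
def proj(P,c):
    i=viewer.camera_info(c);K=np.array(i["camera_matrix"]);X=P@np.array(i["R"]).T+np.array(i["t"])
    if c=="wrist":
        r=np.linalg.norm(X[:,:2],axis=1);u=X[:,:2]/r[:,None]*np.arctan2(r,X[:,2])[:,None]
    else: u=X[:,:2]/X[:,2:]
    return u*[K[0,0],K[1,1]]+[K[0,2],K[1,2]]
def circles(l):
    t=np.linspace(0,2*np.pi,60)
    return np.vstack([np.c_[r*np.cos(t),r*np.sin(t),0*t+z] for r,z in l])
def boxes(*b): # x0,x1,y0,y1,z0,z1
    return np.array([[x,y,z] for a in b for x in a[:2] for y in a[2:4] for z in a[4:]],float)
MODEL={"tan_tape":circles([(33,0),(33,19)]),"cyan_tape":circles([(32.5,0),(32.5,24)]),
 "tape_stand":circles([(47,0),(47,12),(16.5,34),(.5,72)]),
 "marker_rest":boxes([-26,26,-65,65,0,6],[-14,14,-52,52,0,24]),
 "chest":boxes([-62,62,-92.5,92.5,0,75])}
def hull(p): return cv2.convexHull(p.astype(np.float32)).astype(np.float32)
def fit(n,c,g,z0=0,yaw=None):
    """pose by matching hull of silhouette (centroid, + orientation moments when yaw given)"""
    ds=viewer.silhouettes(n,c)
    best=None
    for d in ds:
        m=d["mask"].astype(np.uint8); nn,lab,st,_=cv2.connectedComponentsWithStats(m)
        k=1+np.argmax(st[1:,4]); ys,xs=np.nonzero(lab==k)
        H=cv2.moments(hull(np.c_[xs,ys]))
        def f(p):
            a=p[2] if yaw is not None else 0
            M=MODEL[n]@Ro.from_euler("z",a).as_matrix().T+[p[0],p[1],z0]
            q=cv2.moments(hull(proj(M,c)))
            e=[q["m10"]/q["m00"]-H["m10"]/H["m00"],q["m01"]/q["m00"]-H["m01"]/H["m00"]]
            if yaw is not None:
                for k in ("mu20","mu11","mu02"): e.append(8*(q[k]/q["m00"]-H[k]/H["m00"])/np.sqrt(H["mu20"]/H["m00"]+H["mu02"]/H["m00"])/4)
            f.area=q["m00"]/H["m00"]; return e
        r=least_squares(f,list(g)+([yaw] if yaw is not None else []),x_scale=[1,1]+([.01] if yaw is not None else []),diff_step=1e-4)
        f(r.x)
        o=(round(d["confidence"],2),r.x.round(3),"area ratio",round(f.area,2),"cost",round(r.cost,2))
        if best is None and np.hypot(*(r.x[:2]-g))<40: best=o
    return best
E
python3 - <<'E'
from h import *
viewer.read_camera("wrist")
print(fit("tan_tape","wrist",[478,111]),fit("cyan_tape","wrist",[495,-146]))
for c in ["top","scene"]:
    viewer.read_camera(c)
    for n,g in [("tan_tape",[478,111]),("cyan_tape",[495,-146]),("tape_stand",[462,-343])]: print(c,n,fit(n,c,g))
    print(c,"rest",fit("marker_rest",c,[359,-360],yaw=0.))
d=viewer.silhouettes("chest","top")
E
```

```text
(0.77, array([477.499, 112.356]), 'area ratio', 1.06, 'cost', np.float64(0.0)) (0.77, array([ 492.058, -141.857]), 'area ratio', 1.01, 'cost', np.float64(0.0))
top tan_tape None
top cyan_tape (0.55, array([ 493.739, -143.969]), 'area ratio', 1.1, 'cost', np.float64(0.0))
top tape_stand (0.92, array([ 463.455, -343.257]), 'area ratio', 1.09, 'cost', np.float64(0.0))
top rest (0.73, array([ 356.132, -353.179,    0.   ]), 'area ratio', 1.35, 'cost', np.float64(65.02))
scene tan_tape (0.88, array([477.839, 111.962]), 'area ratio', 1.04, 'cost', np.float64(0.0))
scene cyan_tape (0.58, array([ 493.466, -143.906]), 'area ratio', 1.02, 'cost', np.float64(0.0))
scene tape_stand (0.66, array([ 462.864, -343.78 ]), 'area ratio', 1.07, 'cost', np.float64(0.0))
scene rest (0.64, array([ 358.98 , -349.413,   -0.   ]), 'area ratio', 1.18, 'cost', np.float64(36.05))
```

```bash
python3 - <<'E'
from h import *
print(ray([[360,230],[335,130],[318,130],[335,203],[318,203]],"wrist",0).round())
for y in [0,np.pi]:
    for p in ([478,112,100],[463,-343,150],[359,-359,150],[490,370,150]):
        q=kin.ik(p,down(y)); print(y,p,None if q is None else np.round(q,2))
for y in [np.pi/2,-np.pi/2]:
    for p in ([463,-343,150],[490,370,150]):
        q=kin.ik(p,down(y)); print(y,p,None if q is None else np.round(q,2))
E
```

```text
[[570. 124.   0.]
 [396.  77.   0.]
 [396.  49.   0.]
 [519.  79.   0.]
 [519.  50.  -0.]]
0 [478, 112, 100] [-0.65  0.38  0.42  2.1  -0.23  0.7  -0.08]
0 [463, -343, 150] [-0.13  0.58  0.96  1.89 -0.57  0.98  1.09]
0 [359, -359, 150] [-0.12  0.49  1.08  2.05 -0.55  0.92  1.26]
0 [490, 370, 150] [-0.94  0.48  0.31  1.77 -0.18  0.92 -0.55]
3.141592653589793 [478, 112, 100] [ 0.26  0.47 -0.67  2.04  0.41  0.77  2.47]
3.141592653589793 [463, -343, 150] [-0.3   0.84  1.35  1.9  -0.9   1.19 -1.77]
3.141592653589793 [359, -359, 150] [-0.25  0.7   1.35  2.06 -0.8   1.07 -1.64]
3.141592653589793 [490, 370, 150] [-0.83  0.48  0.17  1.76 -0.1   0.91  2.52]
1.5707963267948966 [463, -343, 150] [-0.15  0.59  0.99  1.89 -0.59  0.99  2.68]
1.5707963267948966 [490, 370, 150] [-0.84  0.48  0.18  1.76 -0.1   0.91  0.96]
-1.5707963267948966 [463, -343, 150] [-0.08  0.54  0.88  1.89 -0.51  0.95 -0.53]
-1.5707963267948966 [490, 370, 150] [-1.06  0.51  0.48  1.78 -0.28  0.93 -2.03]
```

```bash
python3 - <<'E'
from h import *
grip(0.88)
robot.movep([477.7,112.1,110],down(0))
robot.servo_line([477.7,112.1,4],feed=120)
grip(0.0,15); s=robot.observe(); print(s["t"],s["tcp_pos"],s["grip_width"]*92,s["grip_force"])
robot.servo_line([477.7,112.1,180],feed=200)
robot.movep([462.9,-343.5,170],down(0)); robot.hold(0.2)
s=robot.observe(); print(s["t"],s["tcp_pos"],s["grip_width"]*92,s["contact_force"])
snap("wrist","w2.png")
print(fit("tan_tape","wrist",[463,-343],z0=166),fit("tape_stand","wrist",[463,-343]),fit("cyan_tape","wrist",[493,-144]))
print("rest",fit("marker_rest","wrist",[359,-360],yaw=0.))
for n in ["tape_stand","marker_rest","cyan_tape"]: print([(cam2w(d["at"],"wrist").round(1),d["confidence"]) for d in viewer.pinpoint(n,"wrist")][:2])
E
```

```text
7.4417 [478.26089911 112.34065224   4.6014787 ] 65.86007660080172 15.001338394358754
10.3417 [ 463.52936724 -342.52067201  169.95992703] 65.85915546222243 [-0.64925293  0.29577447 -0.16276892]
(0.56, array([ 461.599, -341.953]), 'area ratio', 1.05, 'cost', np.float64(0.0)) None (0.94, array([ 491.944, -158.518]), 'area ratio', 2.14, 'cost', np.float64(0.0))
rest (0.68, array([ 351.02 , -355.455,    0.   ]), 'area ratio', 1.2, 'cost', np.float64(182.56))
[(array([ 458.9, -339.1,    2.3]), 0.84)]
[(array([ 3.622e+02, -3.625e+02, -3.000e-01]), 0.68)]
[(array([ 494.6, -146. ,   -0.5]), 0.91)]
```

View pics/w2.png

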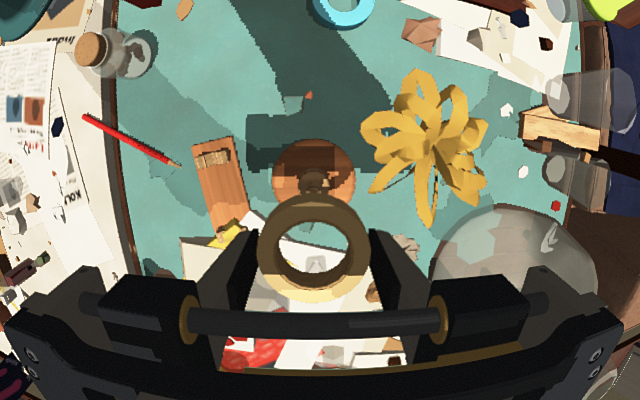

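```bash
python3 - <<'E'
from h import *
x,y=462.5,-344.4
for z in (85,45,18):
    robot.servo_line([x,y,z],feed=90); s=robot.observe(); print(s["t"],s["tcp_pos"].round(1),s["contact_force"].round(1))
grip(0.85); s=robot.observe(); print(s["tcp_pos"].round(1))
robot.servo_line([x,y,150],feed=200)
robot.movep([440,-240,200],down(0)); robot.hold(.2)
snap("wrist","w3.png")
print(fit("tan_tape","wrist",[463,-343],z0=12),fit("tape_stand","wrist",[463,-343]),fit("cyan_tape","wrist",[493,-144]))
print("rest",fit("marker_rest","wrist",[361,-361],yaw=0.15),fit("marker_rest","wrist",[361,-361],yaw=-0.15))
for n in ["tape_stand","marker_rest","cyan_tape"]: print([(cam2w(d["at"],"wrist").round(1),d["confidence"]) for d in viewer.pinpoint(n,"wrist")][:2])
for d in viewer.silhouettes("marker_rest","wrist")[:2]:
    ys,xs=np.nonzero(d["mask"]); r=cv2.minAreaRect(ray(np.c_[xs,ys],"wrist",6)[:,:2].astype(np.float32)); print(r)
print(robot.observe()["t"])
E
```

```text
11.8333 [ 462.9 -344.8   85.6] [ 0.3 -0.  -0.3]
12.425 [ 462.2 -344.6   44.6] [ 0.4  0.6 -1.2]
12.875 [ 462.1 -344.2   17.1] [-0.4  0.1 -0.6]
[ 462.6 -344.4   18.1]
(0.88, array([ 460.332, -343.452]), 'area ratio', 1.03, 'cost', np.float64(0.0)) (0.94, array([ 462.49, -337.92]), 'area ratio', 1.15, 'cost', np.float64(0.0)) (0.91, array([ 492.929, -141.86 ]), 'area ratio', 1.04, 'cost', np.float64(0.0))
rest (0.6, array([ 3.54238e+02, -3.57314e+02,  7.60000e-02]), 'area ratio', 1.2, 'cost', np.float64(81.92)) (0.6, array([ 3.53694e+02, -3.56861e+02,  1.10000e-02]), 'area ratio', 1.2, 'cost', np.float64(85.52))
[(array([ 461.9, -337.4,    3.6]), 0.93)]
[(array([ 359.9, -359.8,    1. ]), 0.67)]
[(array([ 495.1, -146.1,    2.4]), 0.63)]
((359.72442626953125, -354.9202880859375), (52.25352096557617, 127.41931915283203), 11.331106185913086)
15.3083
```

View pics/w3.png

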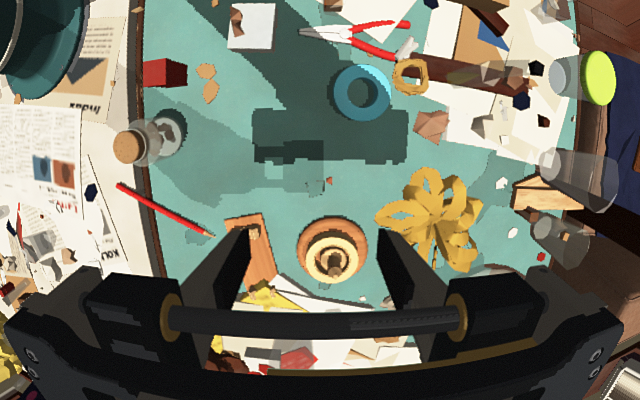

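```bash
python3 - <<'E'
from h import *
yw=np.radians(-32)
print(ray([[403,95],[413,130],[413,108]],"wrist",5).round())
robot.movep([493,-143,120],down(yw)); grip(0.815); robot.hold(0.3)
snap("wrist","w4.png")
f=fit("cyan_tape","wrist",[493,-143]); print(f, robot.observe()["tcp_pos"])
E
```

```text
[[ 545. -141.    5.]
 [ 559. -183.    5.]
 [ 558. -156.    5.]]
(0.94, array([ 492.303, -141.904]), 'area ratio', 1.01, 'cost', np.float64(0.0)) [ 492.98126373 -143.00897113  120.02468411]
```

View pics/w4.png

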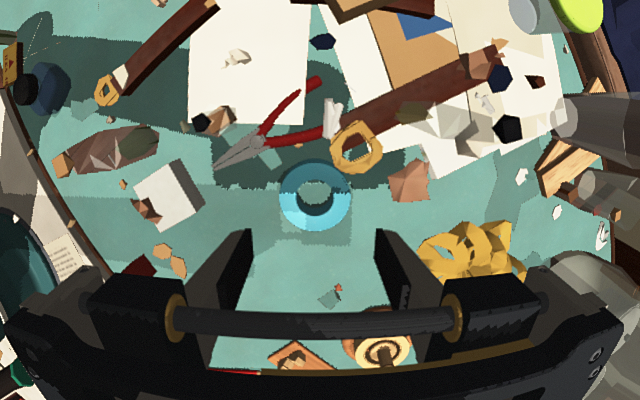

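```bash
python3 - <<'E'
from h import *
yw=np.radians(-32); x,y=492.7,-142.4
robot.movep([x,y,60],down(yw))
robot.servo_line([x,y,5],feed=80)
grip(0.0,20); s=robot.observe(); print(s["t"],s["tcp_pos"].round(1),s["grip_width"]*92,s["grip_force"])
robot.servo_line([x,y,170],feed=200)
robot.movep([463,-343.4,170],down(0)); robot.hold(0.4)
s=robot.observe(); print(s["t"],s["tcp_pos"],s["grip_width"]*92)
snap("wrist","w5.png")
print(fit("cyan_tape","wrist",[463,-343],z0=165),fit("tape_stand","wrist",[463,-343]),fit("tan_tape","wrist",[463,-343],z0=12))
for c in("top","scene"):
    viewer.read_camera(c); print(c,fit("cyan_tape",c,[463,-343],z0=165),fit("tape_stand",c,[463,-343]))
E
```

```text
18.0833 [ 493.1 -142.5    5.4] 64.19707721827115 20.0012343844719
20.3083 [ 463.48155249 -342.60509099  170.03573127] 64.18812801790033
(0.93, array([ 461.625, -341.636]), 'area ratio', 1.02, 'cost', np.float64(0.0)) (0.94, array([ 462.005, -334.215]), 'area ratio', 1.27, 'cost', np.float64(0.0)) (0.89, array([ 459.721, -336.651]), 'area ratio', 1.44, 'cost', np.float64(0.0))
top (0.59, array([ 479.884, -325.461]), 'area ratio', 12.5, 'cost', np.float64(0.0)) (0.49, array([ 480.566, -324.207]), 'area ratio', 3.16, 'cost', np.float64(0.0))
scene (0.58, array([ 432.942, -360.255]), 'area ratio', 42.88, 'cost', np.float64(0.0)) (0.93, array([ 457.45 , -342.307]), 'area ratio', 1.22, 'cost', np.float64(0.0))
```

View pics/w5.png

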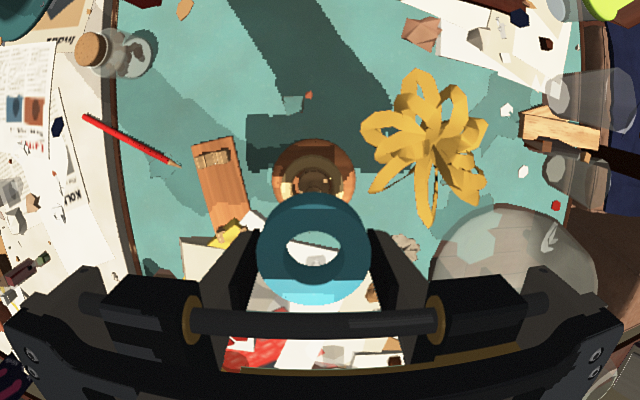

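```bash
python3 - <<'E'
from h import *
T=np.array([463.1,-343.4]); c=T.copy()
for z in (84,60,42):
    robot.servo_line([*c,z],feed=70); robot.hold(.4); s=robot.observe(); e=T-s["tcp_pos"][:2]; c=c+e*0.8
    print(s["t"],s["tcp_pos"].round(1),s["contact_force"].round(1),e.round(2))
    if abs(s["contact_force"][2])>12: break
E
```

```text
22.5833 [ 463.2 -343.4   84.1] [ 0.2 -0.3 -1.1] [-0.07 -0.03]
23.475 [ 463.2 -343.5   60.2] [ 0.1  0.4 -0.4] [-0.08  0.06]
24.2833 [ 463.1 -343.4   42.2] [-0.1  0.3 -0.1] [0.01 0.03]
```

```bash
python3 - <<'E'
from h import *
robot.servo_line([463.1,-343.4,40],feed=50); grip(0.85)
robot.servo_line([463.1,-343.4,140],feed=200)
robot.movep([370,-230,200],down(0)); robot.hold(.4)
snap("wrist","w6.png"); print(robot.observe()["t"])
print(fit("cyan_tape","wrist",[463,-343],z0=34),fit("tan_tape","wrist",[463,-343],z0=12))
for n in ["tape_stand","marker_rest","cyan_tape","tan_tape"]: print(n,[(cam2w(d["at"],"wrist").round(1),d["confidence"]) for d in viewer.pinpoint(n,"wrist")][:2])
for d in viewer.silhouettes("marker_rest","wrist")[:2]:
    ys,xs=np.nonzero(d["mask"]); r=cv2.minAreaRect(ray(np.c_[xs,ys],"wrist",6)[:,:2].astype(np.float32)); print(d["confidence"],r,cv2.boundingRect(np.c_[xs,ys].astype(np.int32)))
im=cv2.imread("pics/w6.png"); cv2.imwrite("pics/w6c.png",cv2.resize(im[140:320,180:500],None,fx=2.5,fy=2.5,interpolation=cv2.INTER_CUBIC))
E
```

```text
26.7167
(0.86, array([ 444.221, -348.923]), 'area ratio', 3.08, 'cost', np.float64(0.0)) (0.73, array([ 436.765, -327.123]), 'area ratio', 10.89, 'cost', np.float64(0.0))
tape_stand []
marker_rest [(array([ 361.2, -360.2,   -0.4]), 0.59), (array([487.6, -72.6,   0.8]), 0.41)]
cyan_tape [(array([ 462.3, -343.1,   32.3]), 0.76)]
tan_tape [(array([ 460.3, -342.1,   10.6]), 0.81)]
0.73 ((358.43658447265625, -355.8263244628906), (53.98097229003906, 131.49639892578125), 10.950078964233398) (277, 221, 51, 87)
```

View pics/w6c.png

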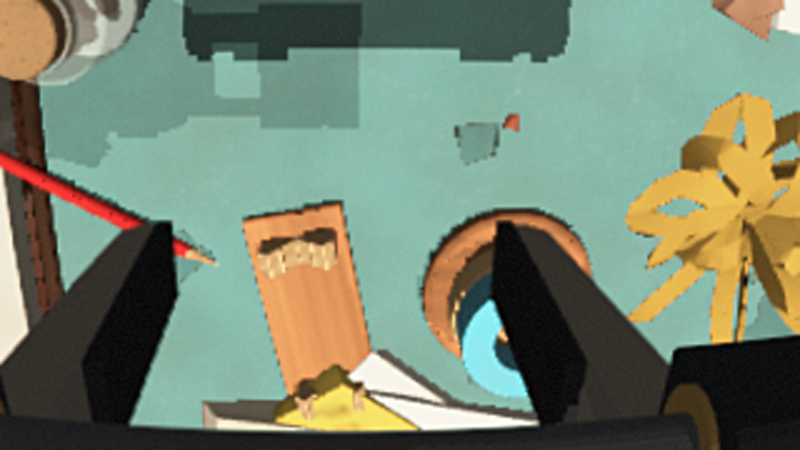

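```bash
python3 - <<'E'
from h import *
P=ray([[278,226.8],[316.8,221.2],[328.4,280],[294.4,296]],"wrist",6)[:,:2];print(P.round(1))
m=(P[0]+P[1])/2; e=P[1]-P[0]; print("width",np.linalg.norm(e),"ang x",np.degrees(np.arctan2(e[1],e[0])))
for a,b in((P[1],P[2]),(P[0],P[3])): d=b-a; print("ang -y edge",np.degrees(np.arctan2(d[1],d[0]))+90)
a=np.radians(11); print("centre",m+65*np.array([np.sin(a),-np.cos(a)]))
robot.movep([430,178,220],down(np.pi/2)); robot.hold(.4)
viewer.read_camera("wrist")
for d in viewer.silhouettes("blue_marker","wrist")[:1]:
    ys,xs=np.nonzero(d["mask"]); print(cv2.minAreaRect(ray(np.c_[xs,ys],"wrist",8)[:,:2].astype(np.float32)))
print([cam2w(d["at"],"wrist").round(1) for d in viewer.pinpoint("blue_marker","wrist")][:1])
for d in viewer.silhouettes("pliers","wrist")[:1]:
    ys,xs=np.nonzero(d["mask"]); print(cv2.minAreaRect(ray(np.c_[xs,ys],"wrist",6)[:,:2].astype(np.float32)))
w=viewer.read_camera("wrist")[:,:,::-1][80:280,220:540]
im=snap("top","t1.png")[:,:,::-1]; sc=snap("scene","s1.png")[:,:,::-1]
t=cv2.resize(im[180:260,400:500],(400,320),interpolation=cv2.INTER_CUBIC); s=cv2.resize(sc[230:310,390:490],(400,320),interpolation=cv2.INTER_CUBIC)
cv2.imwrite("pics/c1.png",np.vstack([np.hstack([t,s]),np.hstack([w,np.zeros((200,480,3),np.uint8)])]))
for c in("top","scene"):
    print(c,fit("tape_stand",c,[463,-343]),fit("cyan_tape",c,[463,-343],z0=34))
    print([cam2w(d["at"],c).round(1) for d in viewer.pinpoint("marker_rest",c)][:1])
    if c=="scene": break
    viewer.read_camera("scene")
print(robot.observe()["t"])
E
```

```text
[[ 323.6 -297. ]
 [ 372.9 -289.2]
 [ 389.2 -376.4]
 [ 341.7 -403.7]]
width 49.98564941433596 ang x 8.96977911688439
ang -y edge 10.575135355767713
ang -y edge 9.681544448351914
centre [ 360.64137028 -356.90515875]
((484.29248046875, 177.4246826171875), (128.91696166992188, 16.833181381225586), 3.89809513092041)
[array([486.1, 179.3,   1.6])]
((488.68804931640625, -80.65238189697266), (129.96449279785156, 50.3584098815918), 6.28934383392334)
top (0.64, array([ 458.802, -333.827]), 'area ratio', 1.5, 'cost', np.float64(0.0)) (0.67, array([ 462.601, -344.541]), 'area ratio', 1.07, 'cost', np.float64(0.0))
[array([ 3.617e+02, -3.603e+02, -2.000e-01])]
scene (0.87, array([ 455.935, -343.653]), 'area ratio', 1.32, 'cost', np.float64(0.0)) (0.9, array([ 462.733, -344.433]), 'area ratio', 1.06, 'cost', np.float64(0.0))
[array([ 3.632e+02, -3.631e+02, -2.000e-01])]
29.6917
```

View pics/c1.png

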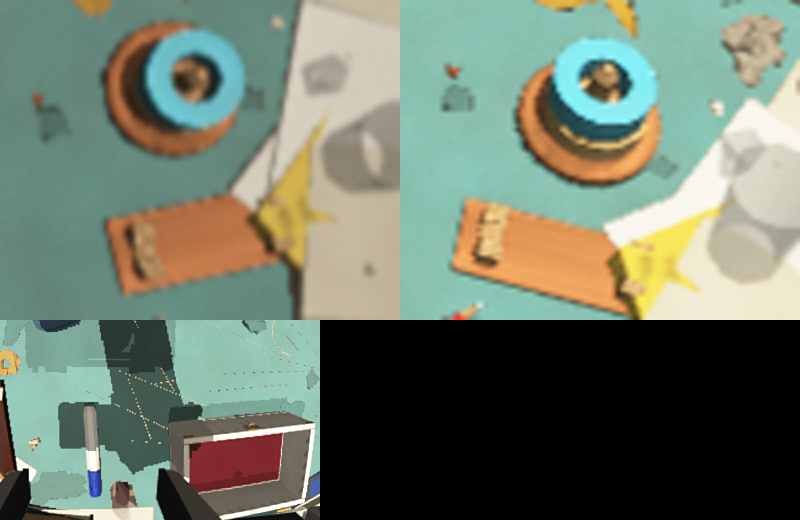

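```bash
python3 - <<'E'
from h import *
grip(0.5); yw=np.radians(93.9)
robot.movep([484.7,177.8,60],down(yw))
robot.servo_line([484.7,177.8,3],feed=80)
grip(0.0,12); s=robot.observe(); print(s["t"],s["tcp_pos"].round(1),s["grip_width"]*92,s["grip_force"])
robot.servo_line([484.7,177.8,120],feed=200)
yp=np.radians(10.2)
robot.movep([361,-360,130],down(yp)); robot.hold(.4)
snap("wrist","w7.png")
for d in viewer.silhouettes("blue_marker","wrist")[:1]:
    ys,xs=np.nonzero(d["mask"]); print(cv2.minAreaRect(ray(np.c_[xs,ys],"wrist",135)[:,:2].astype(np.float32)))
for z in(60,30):
    robot.servo_line([361,-360,z],feed=100); robot.hold(.3); s=robot.observe(); print(s["t"],s["tcp_pos"].round(1),s["contact_force"].round(1))
E
```

```text
32.4583 [484.8 177.9   3.2] 15.55834808141863 11.999703906476498
((357.8013000488281, -351.02081298828125), (17.691679000854492, 111.13430786132812), 10.76179027557373)
36.8333 [ 361.3 -360.1   60.3] [ 0.2 -0.3 -0.5]
37.5833 [ 361.2 -360.2   30.4] [ 0.2 -0.7 -0.5]
```

View pics/w7.png

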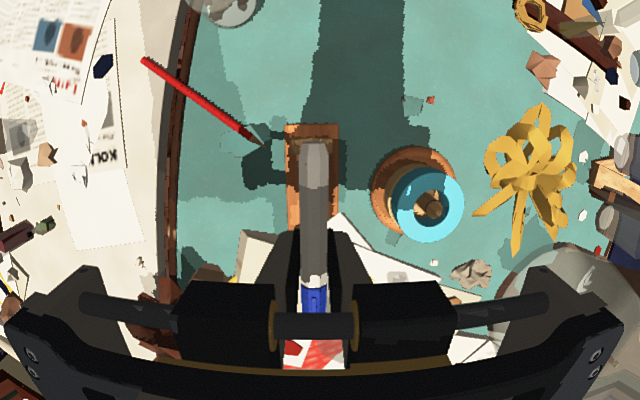

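```bash
python3 - <<'E'
from h import *
robot.servo_line([361,-360,17],feed=50); robot.hold(.2); s=robot.observe(); print(s["tcp_pos"].round(1),s["contact_force"].round(1))
grip(0.42); robot.hold(.2)
robot.servo_line([361,-360,110],feed=150)
# pliers look, tool y ~ across
robot.movep([430,-80,200],down(np.radians(95))); robot.hold(.3)
w=snap("wrist","w8.png")[:,:,::-1]
for n in("pliers","blue_marker","chest"):
    print(n,[(cam2w(d["at"],"wrist").round(1),d["confidence"]) for d in viewer.pinpoint(n,"wrist")][:2])
    for d in viewer.silhouettes(n,"wrist")[:1]:
        ys,xs=np.nonzero(d["mask"]); print(cv2.minAreaRect(ray(np.c_[xs,ys],"wrist",{"pliers":6,"blue_marker":21}.get(n,75))[:,:2].astype(np.float32)))
        if n=="pliers":
            W=ray(np.c_[xs,ys],"wrist",6)[:,:2]
            for x0 in range(425,560,10):
                q=W[abs(W[:,0]-x0)<3,1]
                if len(q): print(x0,q.min().round(),q.max().round())
im=snap("top","t2.png")[:,:,::-1]
for n,c in(("blue_marker","top"),("chest","top")):
    print(n,[(cam2w(d["at"],"top").round(1),d["confidence"]) for d in viewer.pinpoint(n,"top")][:2])
t=cv2.resize(im[180:260,400:500],(400,320),interpolation=cv2.INTER_CUBIC); s=cv2.resize(im[125:229,130:220],(346,400),interpolation=cv2.INTER_CUBIC)
cv2.imwrite("pics/c2.png",np.hstack([np.vstack([t,cv2.resize(w[100:260,220:420],(400,280))]),np.vstack([s,np.zeros((200,346,3),np.uint8)])]))
print(robot.observe()["t"])
E
```

```text
[ 360.7 -360.    16.8] [-1.2 -0.3 -0.3]
pliers [(array([487.2, -74.2,  -1.7]), 0.57)]
((488.9335632324219, -80.5841064453125), (131.8322296142578, 51.0740966796875), 5.9679436683654785)
425 -73.0 -66.0
435 -75.0 -65.0
445 -76.0 -63.0
455 -79.0 -62.0
465 -81.0 -61.0
475 -82.0 -61.0
485 -87.0 -59.0
495 -90.0 -57.0
505 -96.0 -53.0
515 -98.0 -52.0
525 -101.0 -51.0
535 -102.0 -50.0
545 -57.0 -50.0
555 -55.0 -51.0
blue_marker [(array([ 357.4, -358.9,   15.8]), 0.68)]
((359.1253356933594, -359.5269470214844), (18.41433334350586, 133.13487243652344), 10.924577713012695)
chest [(array([492.3, 378. ,   2.9]), 0.75)]
((558.3096923828125, 514.1312255859375), (667.568603515625, 184.62277221679688), 62.33188247680664)
blue_marker [(array([ 360.1, -363.2,   13.8]), 0.77)]
chest [(array([ 4.927e+02,  3.758e+02, -2.000e-01]), 0.74), (array([ 462. , -341.9,   -4.8]), 0.24)]
41.6333
```

View pics/c2.png

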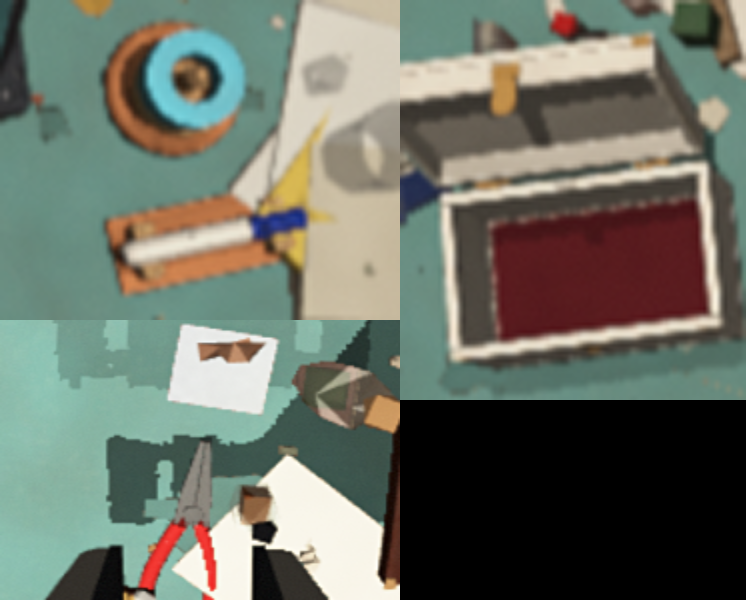

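```bash
python3 - <<'E'
from h import *
P=ray([[143.5,218],[212.8,208.9],[210,167.4],[141,176.3]],"top",75)[:,:2];print(P.round(1),P.mean(0))
for a,b in((1,0),(2,3)): d=P[a]*-1+P[b]; print("y ang",np.degrees(np.arctan2(d[1],d[0])),np.linalg.norm(d))
print("cube",ray([[339,195],[356,195],[339,210],[352,210]],"wrist",0).round()[:,:2])
yw=np.radians(6.5); yd=np.array([-np.sin(yw),np.cos(yw),0]); R=(Ro.from_rotvec(np.radians(-15)*yd)*Ro.from_rotvec(down(yw))).as_rotvec(); print(R)
c=np.array([492,375,0.])
for z in(35,60,220): print(kin.ik(c+20*yd+[0,0,z],R))
E
```

```text
[[426.8 457.7]
 [447.2 276.9]
 [558.4 286.3]
 [538.  468.9]] [492.59894046 372.43692004]
y ang 96.44276387518921 181.8862893513759
y ang 96.36984475960521 183.73275180992258
cube [[454. -44.]
 [452. -22.]
 [474. -42.]
 [472. -25.]]
[1.96655196 2.20332848 0.2900745 ]
[-1.53909498  0.83569172  0.99365886  1.99225458 -0.99537176  0.61160066
  0.14056186]
[-1.57619134  0.81781321  1.05578986  1.98743803 -0.96243511  0.66016107
  0.11959914]
[-1.67491888  0.53534298  1.16141518  1.88580551 -0.49234786  0.83653553
 -0.21631947]
```

```bash
python3 - <<'E'
from h import *
yw=np.radians(86.6)
grip(0.3); robot.movep([441,-70,60],down(yw)); robot.servo_line([441,-70,3],feed=80)
s=robot.observe(); print(s["contact_force"].round(1))
grip(0.0,25); s=robot.observe(); print(s["t"],s["tcp_pos"].round(1),s["grip_width"]*92,s["grip_force"])
robot.servo_line([434,-89,3],feed=40); robot.hold(.1); print(robot.observe()["contact_force"].round(1))
grip(0.33); robot.servo_line([434,-89,60],feed=150)
robot.movep([410,-90,150],down(yw)); robot.hold(.3)
viewer.read_camera("wrist")
for d in viewer.silhouettes("pliers","wrist")[:1]:
    ys,xs=np.nonzero(d["mask"]); W=ray(np.c_[xs,ys],"wrist",8)[:,:2]; print(W.min(0),W.max(0))
    for x0 in range(415,550,10):
        q=W[abs(W[:,0]-x0)<3,1]
        if len(q): print(x0,q.min().round(),q.max().round(),q.mean().round(1))
print([(cam2w(d["at"],"wrist").round(1),d["confidence"]) for d in viewer.pinpoint("pliers","wrist")][:2],robot.observe()["t"])
E
```

```text
[-0.3 -1.   0.4]
43.8583 [441.3 -70.    3.2] 13.64901250156818 24.593439046293497
[-1.4 -0.9  2. ]
[ 414.80845261 -123.1965845 ] [545.89311177 -69.17091055]
415 -89.0 -83.0 -85.9
425 -92.0 -83.0 -87.3
435 -95.0 -82.0 -88.4
445 -98.0 -80.0 -89.0
455 -100.0 -80.0 -89.6
465 -102.0 -80.0 -90.5
475 -104.0 -79.0 -91.4
485 -110.0 -76.0 -93.1
495 -115.0 -75.0 -96.8
505 -118.0 -73.0 -97.9
515 -119.0 -70.0 -96.0
525 -121.0 -70.0 -95.1
535 -123.0 -69.0 -89.6
545 -79.0 -72.0 -75.8
[(array([ 4.807e+02, -9.210e+01, -3.000e-01]), 0.61)] 46.5
```

```bash
python3 - <<'E'
from h import *
yw=np.radians(85.5)
grip(0.36); robot.movep([460,-90.3,50],down(yw)); robot.servo_line([460,-90.3,3],feed=80)
grip(0.0,45); s=robot.observe(); print(s["t"],s["tcp_pos"].round(1),s["grip_width"]*92,s["grip_force"],s["contact_force"].round(1))
robot.servo_line([460,-90.3,150],feed=150)
robot.movep([440,60,240],down(np.radians(60)))
yc=np.radians(6.4); yd=np.array([-np.sin(yc),np.cos(yc),0]); R=(Ro.from_rotvec(np.radians(-15)*yd)*Ro.from_rotvec(down(yc))).as_rotvec()
p=np.array([492.5,374,0])+20*yd
robot.movep(p+[0,0,240],R); robot.hold(.3)
s=robot.observe(); print(s["t"],s["tcp_pos"].round(1),s["grip_width"]*92,s["grip_force"]); print(s["joints"].round(2))
w=snap("wrist","w9.png"); sc=snap("scene","s9.png"); t=snap("top","t9.png")
cv2.imwrite("pics/c3.png",np.vstack([np.hstack([w[:300,100:500],cv2.resize(t[110:260,80:280],(400,300))])])[:,:,::-1])
E
```

```text
48.375 [460.3 -90.4   3.4] 19.787778993161513 44.88411021242371 [-0.8 -0.7  4.1]
51.9667 [490.6 393.3 240.3] 19.651925785572136 44.87336384456967
[-1.78  0.69  1.42  1.87 -0.73  0.99 -0.02]
```

View pics/c3.png

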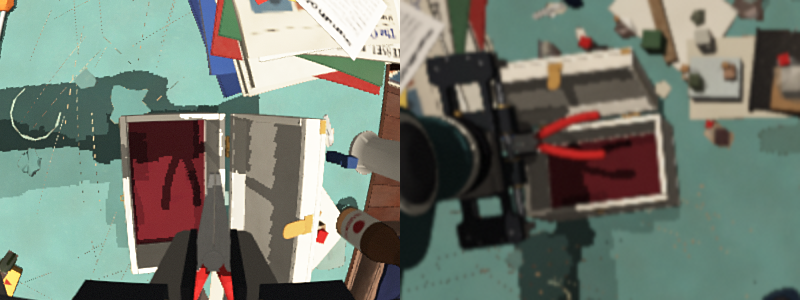

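```bash
python3 - <<'E'
from h import *
yc=np.radians(6.4); yd=np.array([-np.sin(yc),np.cos(yc),0])
p=np.array([492.5,374,0])+20*yd
for z in(150,100,70,50,35):
    robot.servo_line(p+[0,0,z],feed=110); s=robot.observe(); print(s["t"].__round__(2),s["tcp_pos"].round(1),s["contact_force"].round(1))
    if np.linalg.norm(s["contact_force"])>12: break
else:
    grip(0.33); robot.hold(.3); print(robot.observe()["contact_force"].round(1))
    robot.servo_line(p+[0,0,250],feed=200); robot.hold(.3)
    w=snap("wrist","w10.png")
    print([(cam2w(d["at"],"wrist").round(1),d["confidence"]) for d in viewer.pinpoint("pliers","wrist")][:2])
    cv2.imwrite("pics/c4.png",w[:300,100:500,::-1])
E
```

```text
53.08 [490.8 394.  150.7] [ 0.8 -0.3 -2.1]
53.69 [490.8 393.9 100.5] [ 0.1  0.9 -1.9]
54.12 [490.6 393.8  70.4] [ 0.6  0.1 -1.6]
54.45 [490.4 393.7  50.1] [ 0.4 -0.5 -1.5]
54.73 [490.2 393.7  35. ] [-0.2 -0.2 -1.6]
[ 0.8  0.  -0.1]
[(array([490.1, 373.9,  -1.1]), 0.72), (array([493.2, 374.8,   7.9]), 0.64)]
```

View pics/c4.png

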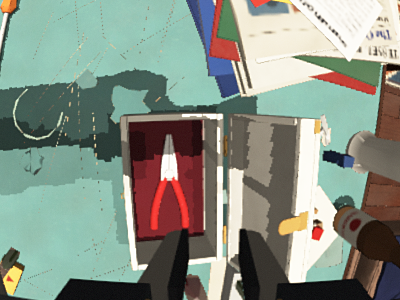

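```bash
python3 - <<'E'
from h import *
print(ray([[257,97],[283,108],[318,126]],"scene",0).round()[:,:2])
print(ray([[168,92],[210,95],[167,105]],"top",0).round()[:,:2])
yc=np.radians(6.4); xd=np.array([np.cos(yc),np.sin(yc),0]); yd=np.array([-np.sin(yc),np.cos(yc),0]); c=np.array([492.5,374,0])
for yo in(-40,0,40):
  for x in(150,20):
    p=c+x*xd+yo*yd; print(yo,p.round(),[kin.ik(p+[0,0,z],down(yc+np.pi/2)) is not None for z in(165,260)])
E
```

```text
[[804. 429.]
 [797. 320.]
 [774. 173.]]
[[804. 433.]
 [792. 310.]
 [764. 434.]]
-40 [646. 351.   0.] [True, True]
-40 [517. 336.   0.] [True, True]
0 [642. 391.   0.] [True, True]
0 [512. 376.   0.] [True, True]
40 [637. 430.   0.] [True, True]
40 [508. 416.   0.] [True, True]
```

```bash
python3 - <<'E'
from h import *
yc=np.radians(6.4); xd=np.array([np.cos(yc),np.sin(yc),0]); c=np.array([492.5,374,0]); D=down(yc+np.pi/2)
q=lambda x,z: c+x*xd+[0,0,z]
grip(0.0); robot.movep(q(60,290),D); robot.movep(q(155,270),D)
robot.servo_line(q(155,165),feed=150)
for x in(125,100,75,55,35,20):
    robot.servo_line(q(x,165),feed=90); s=robot.observe(); print(x,round(s["t"],2),s["contact_force"].round(1))
robot.hold(.6)
robot.servo_line(q(60,260),feed=150)
robot.movep([400,150,300],down(np.pi/2)); robot.hold(.5)
w=snap("wrist","w11.png"); t=snap("top","t11.png")
cv2.imwrite("pics/c5.png",np.hstack([w[100:400,340:640],cv2.resize(t[110:260,80:280],(400,300))])[:,:,::-1]); print(robot.observe()["t"])
for n,z in(("tan_tape",12),("cyan_tape",34)): print(n,fit(n,"top",[463,-343],z0=z),[cam2w(d["at"],"top").round(1) for d in viewer.pinpoint(n,"top")][:1])
print([cam2w(d["at"],"top").round(1) for d in viewer.pinpoint("blue_marker","top")][:1])
E
```

```text
125 60.67 [0.4 0.3 0.6]
100 61.1 [ 0.4  0.3 -0.1]
75 61.52 [0.1 0.4 0.9]
55 61.9 [ 1.6 -0.2  0. ]
35 62.27 [-0.4 -0.  -0.2]
20 62.59 [0.3 0.1 0.5]
65.7083
tan_tape None [array([ 463. , -344.3,   10.2])]
cyan_tape (0.84, array([ 462.149, -344.195]), 'area ratio', 1.11, 'cost', np.float64(0.0)) [array([ 466.5, -346.4,   36.2])]
[array([ 356.5, -364.5,   14.8])]
```

View pics/c5.png

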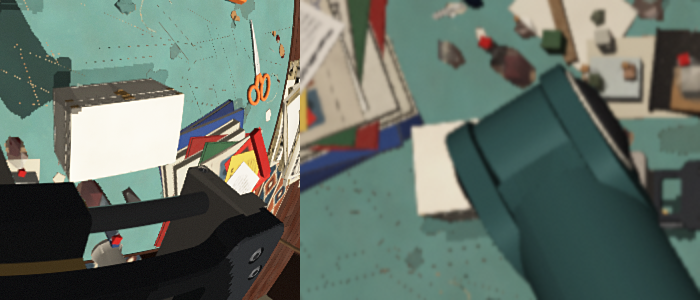

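```bash
python3 -c "
from cell import robot
print(robot.job_done())"
```

```text
the job is handed in; nothing more can be done
None
```

I handed the job in at about 66 s: both tape rolls are on the stand (tan below, cyan above), the marker is in its saddles, and the pliers are in the chest. The lid looks shut in the last pictures, though I couldn't measure its angle; the hand-in gave no verdict.

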